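# Sort washed left- and right-hand electrode carriers into their keyed trays

### The arm

A 6-joint arm with a two-finger parallel gripper is mounted at the origin on a cart in front of the work surface, level with it; the furniture and walls round the work are solid. World frame = base frame: x ahead of the robot, y to its left, z up, the work surface at z = 0. Lengths are in m, angles in degrees, forces in N, time in s.
With the tool pointing down it reaches from about 0.425 to 0.95 m from the base axis. Payload 14.7 kg.
Tool frame: the origin (TCP) lies midway between the tips of the shut fingers; the grasp point (between the pads) lies 19 mm behind it; z points along the fingers, x is the direction in which the jaws open and shut, and the axes are right-handed (so a half turn about z gives the same grasp; the last joint's range is limited). The gripper opens to 85 mm and grips with 20 to 120 N. Pads are 22 mm wide; open, the fingers measure 114 mm over their backs; the gripper's body (76 mm by 85 mm) begins 54 mm behind the grasp point. The pads swing forward as they close: fully open they stand 13 mm farther back than shut.
Start: joints at [72.044, 27.513, 91.461, -0, 61.026, -2.67], TCP at [0.171, 0.627, 0.231] pointing down, gripper open.
Joint ranges: [-157.49, 157.49], [-46.99, 117.5], [13.45, 153.17], [-89.5, 269.5], [5.16, 153.95], [-167.48, 167.48]. Speed limits (degrees/s): [108.29, 108.29, 136.94, 172.46, 172.46, 172.46].

### API

Orientations are given as [roll, pitch, yaw] about the fixed x, y, z axes, in that order (R = Rz(yaw) Ry(pitch) Rx(roll)).
In Python, from cell import r gives the robot as it stands. The module is installed in compiled form; this text tells all that it offers.
- The arm moves only by the shell command python3 -m handwheel 'ROWS'. ROWS is JSON, a list of rows, each a list of 7 numbers: the shift along the tool's x, y, z in mm, then the turn, a rotation vector about the tool's x, y, z in degrees, then the opening in per cent of the stroke, from 0 (shut) to 100 (fully open). In form: [[dx, dy, dz, rx, ry, rz, hand], ...]. A call has 1 to 20 rows; each row shifts and turns the commanded pose from where the row before left it, along the tool's axes as they then stand; what a row does not reach is not made up. A row lasts 1/10 s, in which the tool goes at most 50 mm and 8.59 degrees, less where a joint would pass 70% of its speed; a pose out of reach is approached as far as the arm can. A call with a gripper value outside its range is refused whole. The fingers move at their own pace and stop on an object; the grip force is fixed at half the most. Time passes only in rows, so rows that do not move let the fingers close. It gives the time, the measured TCP pose, the force and the opening at its end, in the units of the state.
- r.get_state(): the state, without advancing time (a new reading comes with each control period).
- r.get_image(name): name is "side" or "top"; returns the picture (400x640x3 uint8, red, green, blue); there is no depth.
- r.camera_model(name): a dict with "fx", "fy", "cx", "cy" (pixels), "extrinsics" (4x4, takes a point from world to camera coordinates). Camera axes: x right, y down, z forward; pixel columns grow to the right and rows downward; lengths in m; the calibration is good to about 2 mm. A picture is of the moment at which its call begins. camera_model takes no time and is no camera call.
- r.hand_in(): hands the job in, once; it reports no verdict.
The state is a dict: "time": time; "qpos": joint angles; "joint_velocities": joint speeds; "effort": joint torques, N m; "position": TCP position; "ee_rot": TCP orientation; "ft_force": force on the tool from outside, world axes, zero at the start; "ft_torque": the same for the moment, N m; "finger_gap": opening from 0.0 (shut) to 1.0 (fully open).
Only numpy, scipy, OpenCV 4.12 (cv2) and the standard library are available. Lean on these libraries where they do the work, as an engineer would, in place of code of your own. Each camera call takes 0.05 s, during which the arm holds its last target.

### The job

The electrode carriers of two gel tanks got mixed up in the wash: sort the three lying loose on the bench into the two metal storage trays, left-hand ones in the tray whose key blocks match their cut corner and the right-hand one in the other, beside the carrier that is already put away there. Each must end lying flat and fully home in a bay of its own, let go of, and nothing else on the bench should be disturbed.

Things in the scene. Friction and masses are not known exactly. Their poses are not given: they have to be found in the camera images.
- left_carrier_1: Grey left-hand electrode carrier, loose: foot 116 (x) x 36 (y) x 6 mm, origin at its underside's centre; upright grip rib 84 mm long, 10 thick, top 42 mm up, along x at y=+7, mid x=+2; round turret, 18 mm wide, 45 high, at x=-46, y=+7; wire along y=-12; foot corner at x=+58, y=-18 cut out 28 (x) by 15 (y). Rib away from you: turret at the left end.
- left_carrier_2: A second left-hand carrier, the same as left_carrier_1, loose on the bench, origin and axes alike. All carriers stand on their foot, weigh 55 to 100 g and have their centre of mass within 10 mm of the rib's middle, where they are best gripped, across the rib; fingertips 13 mm or more above its underside clear the bay walls.
- right_carrier_1: Right-hand carrier, loose: foot 116 (x) x 36 (y) x 6 mm, origin at its underside's centre; upright grip rib 84 mm long, 10 thick, top 42 mm up, along x at y=+7, mid x=-2; round turret, 18 mm wide, 45 high, at x=+46, y=+7; wire along y=-12; foot corner at x=-58, y=-18 cut out 28 (x) by 15 (y). Rib away from you: turret at the right end.
- right_carrier_2: A second right-hand carrier, same as right_carrier_1; already home in the right tray's bay0, where it stays.
- left_tray: Metal tray, bay floors lined black, fixed, 153 (x) x 143 (y) x 15 mm, stands at the left or right of the bench; origin: centre of its underside. Two bays side by side along y, floors 3 mm up, mouths 15 mm up. Key blocks fill the corner at +x, -y of each bay: a left-hand carrier lies flat only with its x and y along the tray's; wrong hand or half round rides up.
- right_tray: Metal tray, bay floors lined black, fixed, 153 (x) x 143 (y) x 15 mm, stands at the left or right of the bench; origin: centre of its underside. Two bays side by side along y, floors 3 mm up, mouths 15 mm up. Key blocks fill the corner at -x, -y of each bay: a right-hand carrier lies flat only with its x and y along the tray's; wrong hand or half round rides up.
- left_tray_bay0 (a point): Centre of the floor of the left tray's bay at its +y side; axes are the tray's. Empty at the start. Each bay is 121 (x) x 41 (y) mm at its floor, 12 mm deep, walls flaring out by 6 mm to the mouth; its key block is 26x14 mm, 9 mm high. A carrier is home when its origin is here, axes along the tray's.
- left_tray_bay1 (a point): The same for the left tray's bay at its -y side, 72 mm from the other, empty too.
- right_tray_bay0 (a point): Centre of the floor of the right tray's bay at its +y side (taken by right_carrier_2 at the start); axes are the tray's.
- right_tray_bay1 (a point): The same for the right tray's bay at its -y side (empty at the start), 72 mm from the other.
- beaker: Bystander: clear empty beaker, 53 mm across, 70 mm high, loose, origin under its centre.
- petri: Bystander: clear petri dish, 58 mm across, 16 mm high, loose, origin under its centre.
- comb: Bystander: pale gel comb, 24x100x12 mm, long along its y, lying loose, origin under its centre.

How it is judged (in metres and radians):
At the end, for the whole second after the job is handed in: Both left-hand carriers lie in the left tray and both right-hand ones in the right tray, each in a bay of its own: origin within 6 mm of the bay centre seen from above and at most 2.5 mm above the bay floor, tilted under 0.05 rad, long axis within 0.1 rad of the tray's, at rest (((horizontal distance between left_carrier_1 and left_tray_bay0 below 0.006 m and z of left_carrier_1 in the frame of left_tray_bay0 between -0.003 and 0.0025 m and angle between the x axis of left_carrier_1 and the x axis of left_tray, either way round below 0.1 rad and angle between left_carrier_1's own z axis and vertical below 0.05 rad and linear speed of left_carrier_1 below 0.02 m/s) or (horizontal distance between left_carrier_1 and left_tray_bay1 below 0.006 m and z of left_carrier_1 in the frame of left_tray_bay1 between -0.003 and 0.0025 m and angle between the x axis of left_carrier_1 and the x axis of left_tray, either way round below 0.1 rad and angle between left_carrier_1's own z axis and vertical below 0.05 rad and linear speed of left_carrier_1 below 0.02 m/s)) and ((horizontal distance between left_carrier_2 and left_tray_bay0 below 0.006 m and z of left_carrier_2 in the frame of left_tray_bay0 between -0.003 and 0.0025 m and angle between the x axis of left_carrier_2 and the x axis of left_tray, either way round below 0.1 rad and angle between left_carrier_2's own z axis and vertical below 0.05 rad and linear speed of left_carrier_2 below 0.02 m/s) or (horizontal distance between left_carrier_2 and left_tray_bay1 below 0.006 m and z of left_carrier_2 in the frame of left_tray_bay1 between -0.003 and 0.0025 m and angle between the x axis of left_carrier_2 and the x axis of left_tray, either way round below 0.1 rad and angle between left_carrier_2's own z axis and vertical below 0.05 rad and linear speed of left_carrier_2 below 0.02 m/s)) and ((horizontal distance between right_carrier_1 and right_tray_bay0 below 0.006 m and z of right_carrier_1 in the frame of right_tray_bay0 between -0.003 and 0.0025 m and angle between the x axis of right_carrier_1 and the x axis of right_tray, either way round below 0.1 rad and angle between right_carrier_1's own z axis and vertical below 0.05 rad and linear speed of right_carrier_1 below 0.02 m/s) or (horizontal distance between right_carrier_1 and right_tray_bay1 below 0.006 m and z of right_carrier_1 in the frame of right_tray_bay1 between -0.003 and 0.0025 m and angle between the x axis of right_carrier_1 and the x axis of right_tray, either way round below 0.1 rad and angle between right_carrier_1's own z axis and vertical below 0.05 rad and linear speed of right_carrier_1 below 0.02 m/s)) and ((horizontal distance between right_carrier_2 and right_tray_bay0 below 0.006 m and z of right_carrier_2 in the frame of right_tray_bay0 between -0.003 and 0.0025 m and angle between the x axis of right_carrier_2 and the x axis of right_tray, either way round below 0.1 rad and angle between right_carrier_2's own z axis and vertical below 0.05 rad and linear speed of right_carrier_2 below 0.02 m/s) or (horizontal distance between right_carrier_2 and right_tray_bay1 below 0.006 m and z of right_carrier_2 in the frame of right_tray_bay1 between -0.003 and 0.0025 m and angle between the x axis of right_carrier_2 and the x axis of right_tray, either way round below 0.1 rad and angle between right_carrier_2's own z axis and vertical below 0.05 rad and linear speed of right_carrier_2 below 0.02 m/s))); the robot touches nothing.
It fails at once if the beaker is shifted or knocked over (moved by more than 25 mm) (distance of beaker from where it was at the start of the episode above 0.025 m).
It fails at once if the petri is shifted or knocked over (moved by more than 25 mm) (distance of petri from where it was at the start of the episode above 0.025 m).
It fails at once if the comb is shifted or knocked over (moved by more than 25 mm) (distance of comb from where it was at the start of the episode above 0.025 m).
It also fails if it takes over 70 s, if anything falls off the work surface, if the arm or the gripper's body presses on something with over 40 N, if the wrist force passes 120 N, or if a joint passes its speed limit or range.

## Working session

There is one attempt and no reset: what is moved stays moved. The work goes in short steps, Python scripts to look and compute and a shell command to move; the robot and the scene stay as the last step left them, time stands still between calls to the robot, and variables do not carry over. Pictures are saved under pics/ and viewed, and the job is handed in when it is done.

```bash
mkdir -p pics; python3 - <<'E'
from cell import r
import cv2,numpy as np
np.set_printoptions(precision=4,suppress=True)
print(r.get_state())
for n in("top","side"):
    im=r.get_image(n); cv2.imwrite(f"pics/{n}0.png",im[:,:,::-1]); m=r.camera_model(n); print(n,m)
E
```

```text
{'time': 0.0, 'qpos': array([72.0433, 27.5471, 91.4935,  0.0003, 61.0244, -2.6712]), 'joint_velocities': array([ 0.0516, -0.0387, -0.0434,  0.0049, -0.0653, -0.0327]), 'effort': array([  0.0026, -95.064 , -43.0193,   0.0005,   0.0122,  -0.    ]), 'position': array([0.1712, 0.6266, 0.2307]), 'ee_rot': array([-179.9967,    0.065 ,   74.7144]), 'ft_force': array([ 0.1322, -0.4431,  0.1678]), 'ft_torque': array([-0.0352,  0.036 ,  0.0022]), 'finger_gap': 1.0011255595416515}
top {'fx': 444.5673117296131, 'fy': 444.5673117296131, 'cx': 322.09923185791376, 'cy': 198.59167478653671, 'extrinsics': array([[-0.0172, -0.9998, -0.0056,  0.142 ],
       [-0.9956,  0.0177, -0.0923,  0.555 ],
       [ 0.0924,  0.004 , -0.9957,  1.1412],
       [ 0.    ,  0.    ,  0.    ,  1.    ]])}
side {'fx': 364.75519739692436, 'fy': 364.75519739692436, 'cx': 319.6144032373021, 'cy': 199.22579219105853, 'extrinsics': array([[-0.5055, -0.8628, -0.0064,  0.3776],
       [-0.5447,  0.3249, -0.7732,  0.2879],
       [ 0.6692, -0.3874, -0.6342,  0.5662],
       [ 0.    ,  0.    ,  0.    ,  1.    ]])}
```

View pics/top0.png

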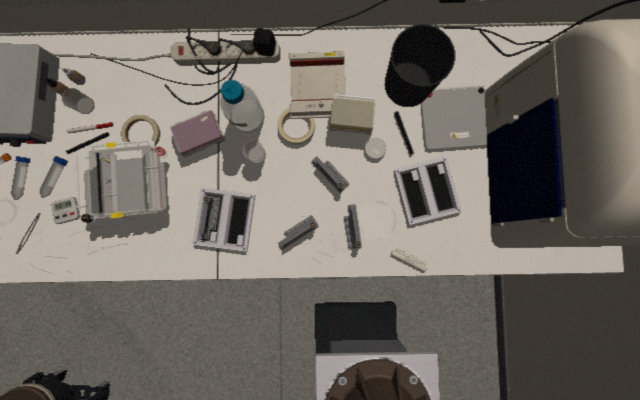

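View pics/side0.png

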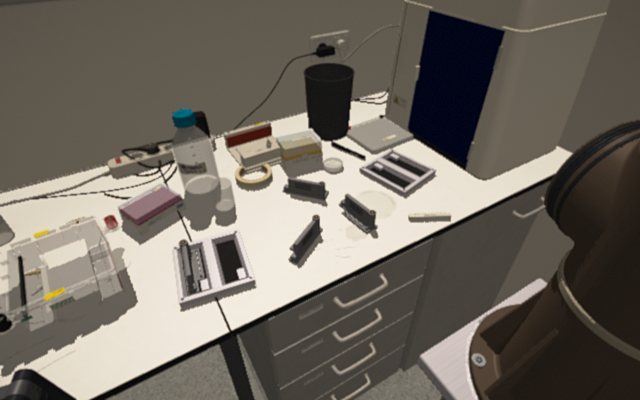

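Top view: one tray at about (225,220) with a carrier in its left bay, an empty tray at (427,191), three loose carriers at (330,174), (298,233) and (352,228), the comb at (408,260), and glassware at (253,152) and (375,148). I'll zoom in next.

```bash
python3 - <<'E'
import cv2,numpy as np
a=cv2.imread("pics/top0.png")
cv2.imwrite("pics/z1.png",cv2.resize(a[180:260,185:265],None,fx=7,fy=7,interpolation=cv2.INTER_CUBIC))
cv2.imwrite("pics/z2.png",cv2.resize(a[145:260,270:380],None,fx=5,fy=5,interpolation=cv2.INTER_CUBIC))
cv2.imwrite("pics/z3.png",cv2.resize(a[130:280,360:470],None,fx=4,fy=4,interpolation=cv2.INTER_CUBIC))
s=cv2.imread("pics/side0.png")
cv2.imwrite("pics/z4.png",cv2.resize(s[140:310,160:460],None,fx=2.6,fy=2.6,interpolation=cv2.INTER_CUBIC))
E
```

```text
(no output)
```

View pics/z1.png

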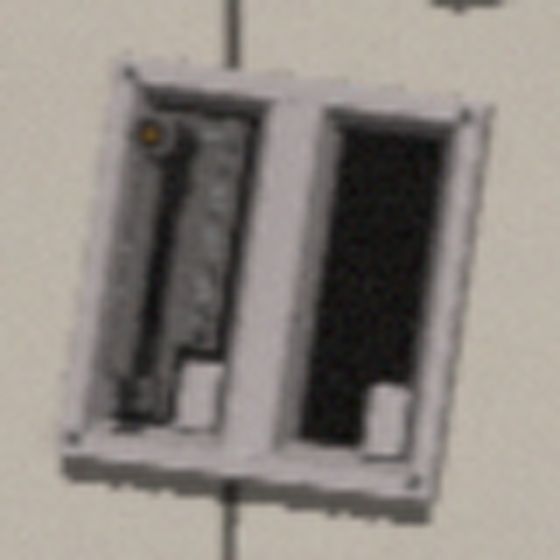

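View pics/z2.png

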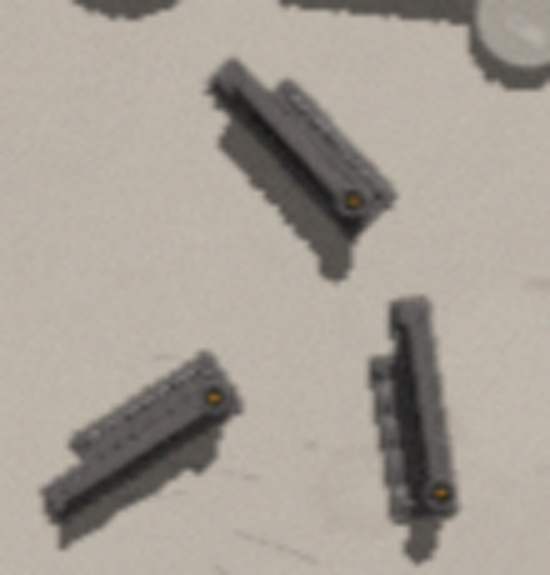

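View pics/z3.png

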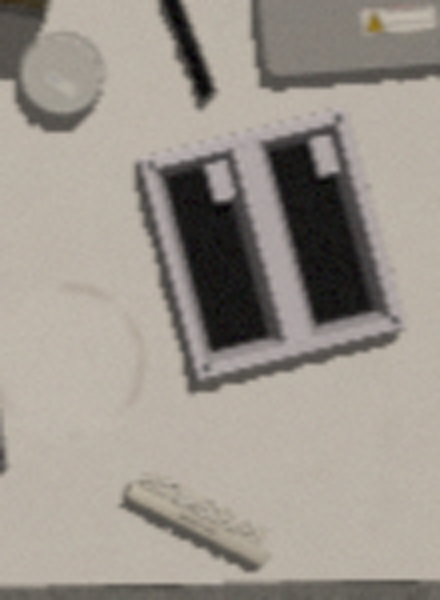

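View pics/z4.png

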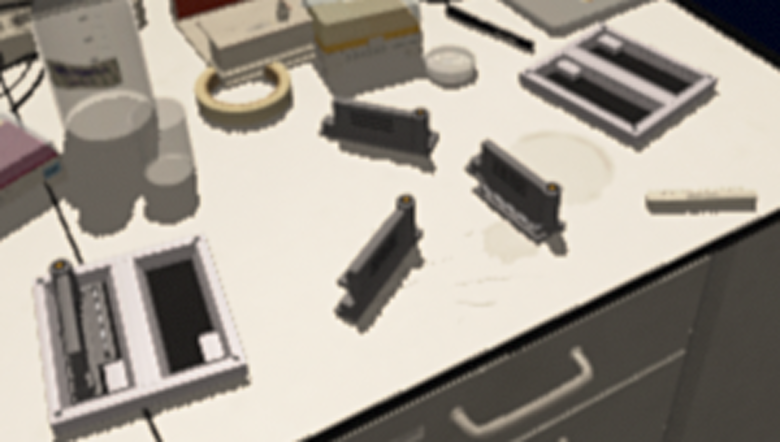

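The tray at picture (225,220) has its keys at lower right and a turret at the top of its seated carrier, so it is the right tray with bay1 on the right. The tray at (427,191) has its keys at upper right, so it is the left tray. By turret side, the carriers at (330,174) and (298,233) are left-hand and the one at (352,228) is right-hand. Next I measure their poses.

```bash
cat > h.py <<'E'
import cv2,numpy as np
np.set_printoptions(precision=4,suppress=True)
from cell import r
def ray(n,uv,z):
    m=r.camera_model(n);E=np.array(m["extrinsics"]);R=E[:3,:3];c=-R.T@E[:3,3]
    d=R.T@np.array([(uv[0]-m["cx"])/m["fx"],(uv[1]-m["cy"])/m["fy"],1]);return c+d*(z-c[2])/d[2]
def proj(n,p):
    m=r.camera_model(n);E=np.array(m["extrinsics"]);q=E[:3,:3]@np.asarray(p)+E[:3,3]
    return np.array([m["fx"]*q[0]/q[2]+m["cx"],m["fy"]*q[1]/q[2]+m["cy"]])
def dots(im,box=None):
    """orange dots, centroids"""
    f=im.astype(float);w=np.clip(f[:,:,0]-f[:,:,2]-35,0,None)*(f[:,:,0]<230)
    hs=cv2.cvtColor(im,cv2.COLOR_RGB2HSV)
    k=((hs[:,:,1]>110)&(hs[:,:,0]<30)&(f[:,:,0]>50)).astype(np.uint8)
    n,l,s,c=cv2.connectedComponentsWithStats(k,connectivity=8);o=[]
    for i in range(1,n):
        x,y,ww,hh,a=s[i]
        if a>40: continue
        sl=np.s_[max(0,y-2):y+hh+2,max(0,x-2):x+ww+2];W=w[sl]
        if W.sum()<=0: continue
        yy,xx=np.mgrid[sl[0].start:sl[0].start+W.shape[0],sl[1].start:sl[1].start+W.shape[1]]
        o.append(((xx*W).sum()/W.sum(),(yy*W).sum()/W.sum(),a))
    return o
E
python3 - <<'E'
from h import *
for n in("top","side"):
    im=cv2.imread(f"pics/{n}0.png")[:,:,::-1].copy()
    for d in dots(im):
        p=ray(n,d[:2],.045)
        if .3<p[0]<1 and -.5<p[1]<.6: print(n,np.round(d,1),p[:2])
im=cv2.imread("pics/top0.png")
hs=cv2.cvtColor(im,cv2.COLOR_BGR2HSV)
for (u,v) in [(225,195),(222,220),(247,220),(270,215),(430,190),(398,190),(380,200)]: print((u,v),im[v,u],hs[v,u])
lsd=cv2.createLineSegmentDetector()
g=cv2.cvtColor(im,cv2.COLOR_BGR2GRAY)
L=lsd.detect(g)[0][:,0]
for nm,(x0,y0,x1,y1),z in [("A",(308,150,352,205),.03),("B",(276,212,320,255),.03),("C",(340,200,366,255),.03),("RT",(190,185,260,256),.015),("LT",(390,155,464,228),.015)]:
    print(nm)
    for l in L:
        if x0<=min(l[0],l[2]) and max(l[0],l[2])<=x1 and y0<=min(l[1],l[3]) and max(l[1],l[3])<=y1:
            a=ray("top",l[:2],z);b=ray("top",l[2:],z);d=b-a
            if np.hypot(*d[:2])>.045: print(np.round(l,1),"len %.3f yaw %.1f"%(np.hypot(*d[:2]),np.degrees(np.arctan2(d[1],d[0]))%180),a[:2],b[:2])
E
```

```text
top [180.3  50.7  30. ] [0.9587 0.504 ]
top [330.2  53.8  35. ] [0.9425 0.104 ]
top [291.9  63.5   1. ] [0.9177 0.2062]
top [297.5  63.    1. ] [0.9188 0.1913]
top [324.   62.3   2. ] [0.9192 0.1208]
top [326.  62.   1.] [0.92   0.1155]
top [330.   62.8   3. ] [0.9176 0.1049]
top [430.5  94.7  10. ] [ 0.8256 -0.1582]
top [453.2 135.8   9. ] [ 0.7142 -0.2133]
top [160.9 150.6  25. ] [0.6891 0.5515]
top [340.3 184.7   4. ] [0.5908 0.0844]
top [205.9 198.8   4. ] [0.5604 0.4327]
top [312.3 224.    5. ] [0.4905 0.1585]
top [357.6 243.1   4. ] [0.4397 0.0432]
side [395.9  99.9  12. ] [ 0.8719 -0.3812]
side [258.1 123.9  19. ] [0.9562 0.0997]
side [349.2 126.7   7. ] [ 0.7943 -0.1335]
side [385.3 138.6   2. ] [ 0.6802 -0.1834]
side [117.9 160.3  21. ] [0.9595 0.5059]
side [266.5 167.8  13. ] [0.7204 0.1759]
side [238.6 171.2  16. ] [0.7428 0.2442]
side [321.  182.6   1. ] [0.5917 0.0867]
side [371.9 211.7   5. ] [0.4401 0.0441]
side [315.7 216.3   4. ] [0.491  0.1598]
side [112.  224.7   1. ] [0.6926 0.5512]
side [182.3 241.6   5. ] [0.5638 0.433 ]
(225, 195) [156 155 164] [177  14 164]
(2
[... 1895 characters left out ...]
.128 yaw 13.2 [ 0.5186 -0.173 ] [ 0.6432 -0.1437]
[399.8 171.9 417.1 166.2] len 0.049 yaw 107.3 [ 0.6261 -0.0758] [ 0.6406 -0.1223]
[411.9 217.8 399.4 171.5] len 0.127 yaw 13.1 [ 0.5034 -0.1036] [ 0.6271 -0.0748]
[423.9 165.8 441.8 160.4] len 0.050 yaw 105.8 [ 0.6414 -0.1406] [ 0.655  -0.1888]
[406.4 226.7 391.9 171.9] len 0.150 yaw 12.9 [ 0.4802 -0.0883] [ 0.6265 -0.0547]
[443.8 161.4 455.8 208.1] len 0.128 yaw 11.8 [ 0.6522 -0.194 ] [ 0.5269 -0.2203]
[417.3 167.1 429.  213.8] len 0.128 yaw 11.8 [ 0.6382 -0.123 ] [ 0.513  -0.1491]
[410.5 223.9 456.9 212. ] len 0.127 yaw 103.3 [ 0.4873 -0.0994] [ 0.5165 -0.2228]
[395.2 172.  408.8 223. ] len 0.140 yaw 12.9 [ 0.6261 -0.0637] [ 0.4899 -0.0949]
```

```bash
python3 - <<'E'
from h import *
m=r.camera_model("top");E=np.array(m["extrinsics"]);print("cam",-E[:3,:3].T@E[:3,3])
im=cv2.imread("pics/top0.png")
def sc(pts,ox,oy,f):
    g=cv2.cvtColor(im,cv2.COLOR_BGR2GRAY).astype(float); out=[]
    for (u,v) in pts:
        u=(u+.5)/f-.5+ox; v=(v+.5)/f-.5+oy
        x0,y0=int(round(u)),int(round(v)); W=g[y0-2:y0+3,x0-2:x0+3]; W=np.clip(np.median(W)-W,0,None)
        yy,xx=np.mgrid[y0-2:y0+3,x0-2:x0+3]; W=W*((xx-u)**2+(yy-v)**2<3)
        out.append(ray("top",((xx*W).sum()/W.sum(),(yy*W).sum()/W.sum()),.015)[:2])
    out=np.array(out);print(out,"c",out.mean(0))
    a,b,c,d=out
    for p,q in((a,b),(c,d),(a,c),(b,d)): t=p-q;print("%.4f %.2f"%(np.hypot(*t),np.degrees(np.arctan2(t[1],t[0]))),end="; ")
    print()
sc([(128,72),(467,115),(72,438),(416,483)],185,180,7)
sc([(150,163),(338,118),(207,367),(397,323)],360,130,4)
# outer contour & black floors
hs=cv2.cvtColor(im,cv2.COLOR_BGR2HSV)
for nm,(x0,y0,x1,y1) in [("RT",(190,185,262,256)),("LT",(388,153,464,230))]:
    k=(im[:,:,2]<45).astype(np.uint8); M=np.zeros_like(k); M[y0:y1,x0:x1]=k[y0:y1,x0:x1]
    n,l,s,c=cv2.connectedComponentsWithStats(M)
    for i in range(1,n):
        if s[i][4]>120:
            cs=np.argwhere(l==i)[:,::-1].astype(np.float32)
            P=np.array([ray("top",q,.003)[:2] for q in cs],np.float32)*1000
            print(nm,"floor",cv2.minAreaRect(P),len(cs))
E
```

```text
cam [0.4495 0.1276 1.1883]
[[0.5863 0.4481]
 [0.5676 0.321 ]
 [0.4494 0.4685]
 [0.4304 0.3407]] c [0.5084 0.3946]
0.1284 81.64; 0.1293 81.57; 0.1384 -8.48; 0.1386 -8.14; 
[[ 0.629  -0.0694]
 [ 0.658  -0.1949]
 [ 0.4939 -0.1015]
 [ 0.5218 -0.2272]] c [ 0.5757 -0.1482]
0.1288 103.00; 0.1287 102.53; 0.1389 13.40; 0.1400 13.35; 
RT floor ((504.8453063964844, 358.6817626953125), (37.8859748840332, 118.91799926757812), 81.77725982666016) 574
LT floor ((585.1878051757812, -183.33535766601562), (119.62401580810547, 38.43467712402344), 12.75507640838623) 583
LT floor ((569.2559814453125, -113.14410400390625), (119.04119110107422, 38.319759368896484), 13.405247688293457) 582
```

```bash
cat >> h.py <<'E'
def go(x,y,z,yaw):
    s=r.get_state();p=s["position"];w=s["ee_rot"][2];d=np.array([x,y])-p[:2];a=np.radians(yaw)
    dy=(yaw-w+180)%360-180
    print("t%.1f pos"%s["time"],p,"rot",s["ee_rot"],"gap %.3f"%s["finger_gap"],"F",s["ft_force"],"q6 %.0f"%s["qpos"][5])
    print("AFTER turn: dx %.1f dy %.1f dz %.1f mm, rz %.1f"%(1e3*(d[0]*np.cos(a)+d[1]*np.sin(a)),1e3*(d[0]*np.sin(a)-d[1]*np.cos(a)),-1e3*(z-p[2]),-dy))
E
python3 -m handwheel '[[0,0,5,0,0,7,50],[0,0,5,0,0,7,50],[0,0,5,0,0,7,50],[0,0,5,0,0,7,50],[0,0,5,0,0,7,50],[0,0,5,0,0,7.7,50]]'
python3 -m handwheel '[[2,39,3,0,0,0,50],[2,40,3,0,0,0,50],[2,40,3,0,0,0,50],[2,40,3,0,0,0,50],[2,40,3,0,0,0,50],[2,40,3,0,0,0,50],[2,40,3,0,0,0,50],[2,40,3,0,0,0,50],[2,40,3,0,0,0,50],[2,40,3,0,0,0,50],[2,40,3,0,0,0,50],[2,40,3,0,0,0,50],[0,39,3,0,0,0,50],[0,0,0,0,0,0,50]]'
python3 -c "
from h import *
go(.4653,.1999,.015,32)"
```

```text
time: 0.7
position: [0.1713, 0.6268, 0.2007]
ee_rot: [180.0, 0.0, 31.7]
ft_force: [-0.3, -0.2, 0.4]
finger_gap: 0.502
time: 2.1
position: [0.4682, 0.1972, 0.1619]
ee_rot: [180.0, 0.0, 31.8]
ft_force: [-0.2, 0.3, -0.3]
finger_gap: 0.5
t2.1 pos [0.4682 0.1972 0.1619] rot [179.9664   0.0163  31.8201] gap 0.500 F [-0.2193  0.3119 -0.2616] q6 -12
AFTER turn: dx -1.0 dy -3.8 dz 146.9 mm, rz -0.2
```

```bash
python3 -m handwheel '[[-1,-3.8,20,0,0,0,50],[0,0,30,0,0,0,50],[0,0,25,0,0,0,50],[0,0,20,0,0,0,50],[0,0,10,0,0,0,50],[0,0,0,0,0,0,50]]'
python3 - <<'E'
from h import *
go(.4653,.1999,.015,32)
for n in("top","side"):
    im=r.get_image(n); cv2.imwrite(f"pics/{n}1.png",cv2.resize(im[130:330,200:460] if n=="side" else im[150:300,230:410],None,fx=3,fy=3)[:,:,::-1])
E
```

```text
time: 2.7
position: [0.4625, 0.2032, 0.0563]
ee_rot: [-180.0, 0.1, 32.0]
ft_force: [0.2, -0.3, -0.1]
finger_gap: 0.496
t2.7 pos [0.4625 0.2032 0.0563] rot [-179.9734    0.1298   32.0317] gap 0.496 F [ 0.1765 -0.3187 -0.112 ] q6 -12
AFTER turn: dx 0.6 dy 4.2 dz 41.3 mm, rz 0.0
```

View pics/side1.png

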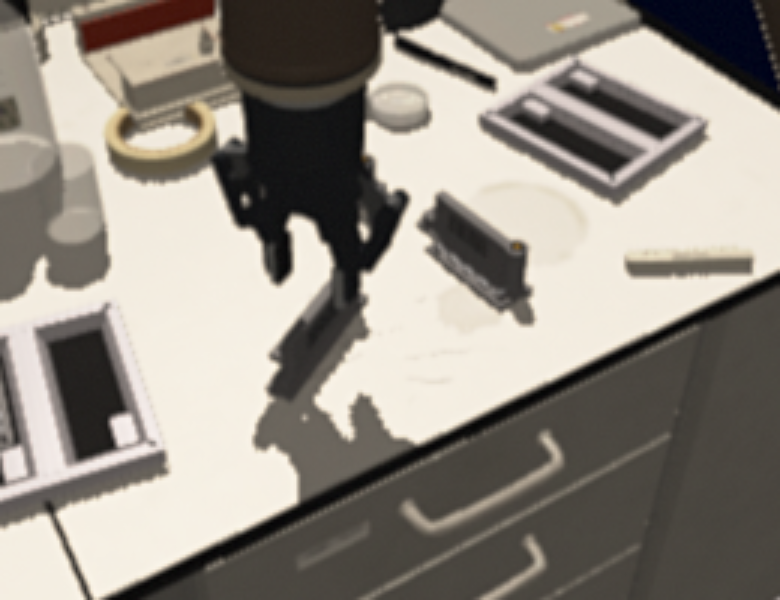

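View pics/top1.png

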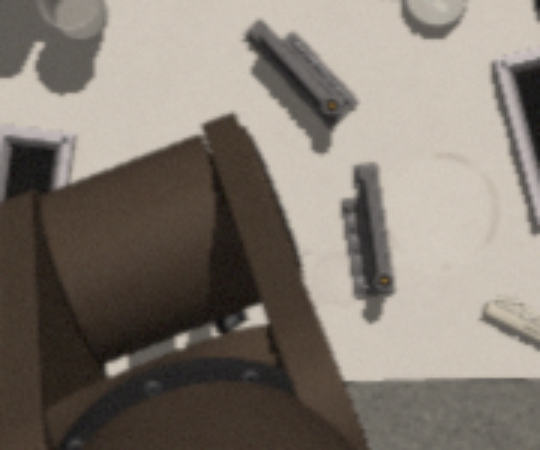

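Side view: the open fingers, at about (278,265) and (348,290) in the crop, straddle carrier B's rib, with the tips still above it. The arm lags the command, so I let it settle before correcting.

```bash
python3 -m handwheel '[[0,0,0,0,0,0,50],[0,0,0,0,0,0,50],[0,0,0,0,0,0,50]]'
python3 -c "
from h import *
go(.4653,.1999,.015,32)"
```

```text
time: 3.1
position: [0.4638, 0.2033, 0.0579]
ee_rot: [180.0, -0.1, 32.0]
ft_force: [-0.4, 0.2, 0.6]
finger_gap: 0.503
t3.1 pos [0.4638 0.2033 0.0579] rot [179.9868  -0.0595  32.0119] gap 0.503 F [-0.3827  0.2041  0.5537] q6 -12
AFTER turn: dx -0.5 dy 3.7 dz 42.9 mm, rz 0.0
```

```bash
python3 -m handwheel '[[-0.5,3.7,15,0,0,0,50],[0,0,15,0,0,0,50],[0,0,13,0,0,0,50],[0,0,0,0,0,0,50],[0,0,0,0,0,0,50]]'
python3 -c "
from h import *
go(.4653,.1999,.015,32)"
python3 -m handwheel '[[0,0,0,0,0,0,0],[0,0,0,0,0,0,0],[0,0,0,0,0,0,0],[0,0,0,0,0,0,0],[0,0,0,0,0,0,0],[0,0,0,0,0,0,0]]'
python3 -c "
from h import *
go(.4653,.1999,.015,32)"
```

```text
time: 3.6
position: [0.4648, 0.1998, 0.0143]
ee_rot: [-180.0, 0.0, 32.0]
ft_force: [0.1, -0.2, -0.0]
finger_gap: 0.498
t3.6 pos [0.4648 0.1998 0.0143] rot [-179.9926    0.0346   32.0157] gap 0.498 F [ 0.1459 -0.1697 -0.0435] q6 -12
AFTER turn: dx 0.5 dy 0.1 dz -0.7 mm, rz 0.0
time: 4.2
position: [0.4654, 0.2, 0.015]
ee_rot: [180.0, -0.1, 32.0]
ft_force: [-1.0, -0.1, 6.4]
finger_gap: 0.105
t4.2 pos [0.4654 0.2    0.015 ] rot [179.9876  -0.0638  32.0136] gap 0.105 F [-1.0424 -0.1069  6.3883] q6 -12
AFTER turn: dx -0.1 dy 0.0 dz -0.0 mm, rz 0.0
```

```bash
python3 -m handwheel '[[0,0,-10,0,0,0,0],[0,0,-20,0,0,0,0],[0,0,-30,0,0,0,0],[0,0,-30,0,0,0,0],[0,0,-20,0,0,0,0],[0,0,0,0,0,0,0],[0,0,0,0,0,0,0]]'
python3 - <<'E'
from h import *
go(.5849,-.1760,.125,-76.9)
for n in("top","side"):
    im=r.get_image(n)
    print(n,[(np.round(d,1),) for d in dots(im) if 230<d[0]<410 and d[1]>150])
    cv2.imwrite(f"pics/{n}2.png",cv2.resize(im[100:300,200:460] if n=="side" else im[150:300,230:410],None,fx=3,fy=3)[:,:,::-1])
E
```

```text
time: 4.9
position: [0.4651, 0.1998, 0.1249]
ee_rot: [180.0, -0.1, 32.0]
ft_force: [-0.3, 0.0, -1.5]
finger_gap: 0.102
t4.9 pos [0.4651 0.1998 0.1249] rot [179.9847  -0.0733  32.0118] gap 0.102 F [-0.2906  0.0051 -1.4918] q6 -12
AFTER turn: dx 393.2 dy -31.5 dz -0.1 mm, rz 108.9
top [(array([340.3, 184.7,   5. ]),), (array([357.6, 243. ,   3. ]),)]
side [(array([266.5, 167.7,  12. ]),), (array([239.1, 170.9,  15. ]),), (array([315. , 175.9,   7. ]),), (array([371.9, 211.6,   5. ]),)]
```

View pics/side2.png

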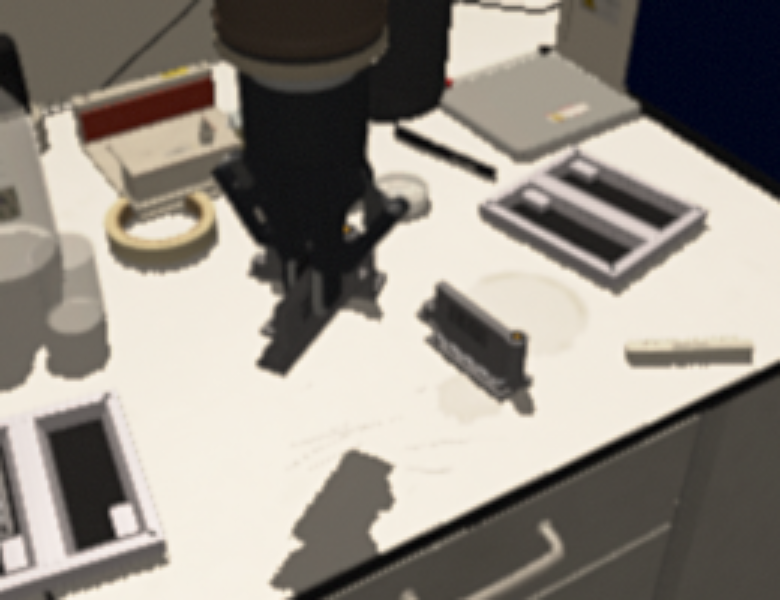

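```bash
python3 - <<'E'
from h import *
# expected turret from mid + 48mm, tcp yaw 32 -> carrier x dir = yaw+90
for L in(.044,.048,.052):
  print(L,proj("side",(.4651+L*np.cos(np.radians(-58)),.1998+L*np.sin(np.radians(-58)),.155)))
E
python3 -m handwheel '[[0,0,-5,0,0,7,0],[0,0,-5,0,0,8,0],[0,0,-5,0,0,8,0],[0,0,-5,0,0,8,0],[0,0,-5,0,0,8,0],[0,0,0,0,0,8,0],[0,0,0,0,0,8,0],[0,0,0,0,0,8,0],[0,0,0,0,0,8,0],[0,0,0,0,0,8,0],[0,0,0,0,0,8,0],[0,0,0,0,0,8,0],[0,0,0,0,0,8,0],[0,0,0,0,0,5.9,0]]'
python3 -m handwheel '[[30,-3,0,0,0,0,0],[35,-3,0,0,0,0,0],[35,-3,0,0,0,0,0],[35,-3,0,0,0,0,0],[35,-3,0,0,0,0,0],[35,-3,0,0,0,0,0],[35,-3,0,0,0,0,0],[35,-3,0,0,0,0,0],[35,-3,0,0,0,0,0],[35,-2,0,0,0,0,0],[30,-2,0,0,0,0,0],[18,-0.5,0,0,0,0,0],[0,0,0,0,0,0,0],[0,0,0,0,0,0,0],[0,0,0,0,0,0,0]]'
python3 - <<'E'
from h import *
go(.5849,-.1760,.030,-76.9)
for n in("top","side"):
    im=r.get_image(n)
    print(n,[(np.round(d,1),) for d in dots(im) if 230<d[0]<480 and d[1]>130])
    cv2.imwrite(f"pics/{n}3.png",cv2.resize(im[100:300,250:510] if n=="side" else im[130:280,330:500],None,fx=3,fy=3)[:,:,::-1])
p=r.get_state()["position"];a=np.radians(13.1)
print("exp side",proj("side",(p[0]-.048*np.cos(a),p[1]-.048*np.sin(a),p[2]+.03)))
E
```

```text
0.044 [314.3925 176.7312]
0.048 [315.3331 175.6944]
0.052 [316.2668 174.6653]
time: 6.4
position: [0.4643, 0.1995, 0.1481]
ee_rot: [179.9, -0.0, -77.2]
ft_force: [0.5, -0.6, -1.4]
finger_gap: 0.105
time: 7.9
position: [0.5842, -0.1747, 0.1489]
ee_rot: [179.9, 0.0, -76.8]
ft_force: [0.4, -0.2, -0.5]
finger_gap: 0.107
t7.9 pos [ 0.5842 -0.1747  0.1489] rot [179.9441   0.046  -76.8478] gap 0.107 F [ 0.4029 -0.1672 -0.4614] q6 57
AFTER turn: dx 1.4 dy -0.3 dz 118.9 mm, rz 0.1
top [(array([453.2, 135.8,   9. ]),), (array([340.3, 184.8,   4. ]),), (array([357.7, 243.1,   4. ]),)]
side [(array([385.3, 138.6,   1. ]),), (array([266.5, 167.8,  14. ]),), (array([239.1, 171. ,  14. ]),), (array([321. , 182.6,   1. ]),), (array([371.9, 211.6,   5. ]),)]
exp side [428.8071 115.1583]
```

View pics/side3.png

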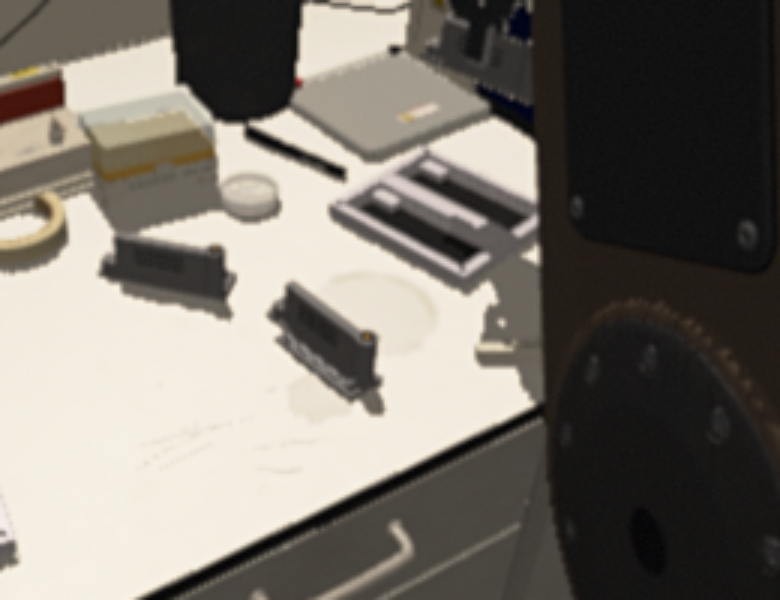

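View pics/top3.png

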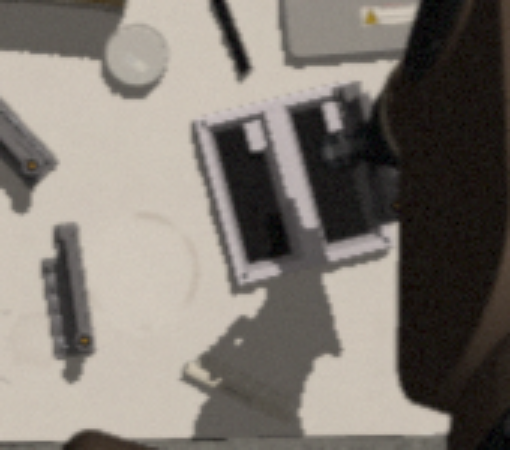

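Side view: carrier held at the hand, tray partly hidden behind the arm. The turret dot at side pixel (315,176) matched its prediction to within about 1 mm. I'll lower it into bay1.

```bash
python3 -m handwheel '[[1.2,-0.3,25,0,0,0,0],[0,0,25,0,0,0,0],[0,0,25,0,0,0,0],[0,0,20,0,0,0,0],[0,0,12,0,0,0,0],[0,0,8,0,0,0,0],[0,0,0,0,0,0,0],[0,0,0,0,0,0,0],[0,0,0,0,0,0,0]]'
python3 - <<'E'
from h import *
go(.5849,-.1760,.0185,-76.9)
im=r.get_image("side")
cv2.imwrite("pics/side4.png",cv2.resize(im[100:240,310:510],None,fx=4,fy=4)[:,:,::-1])
E
```

```text
time: 8.9
position: [0.586, -0.1771, 0.0353]
ee_rot: [-179.9, -0.0, -76.9]
ft_force: [0.2, -0.3, 0.5]
finger_gap: 0.106
t8.9 pos [ 0.586  -0.1771  0.0353] rot [-179.9304   -0.0454  -76.8835] gap 0.106 F [ 0.1969 -0.3284  0.4748] q6 57
AFTER turn: dx -1.3 dy 0.8 dz 16.8 mm, rz 0.0
```

View pics/side4.png

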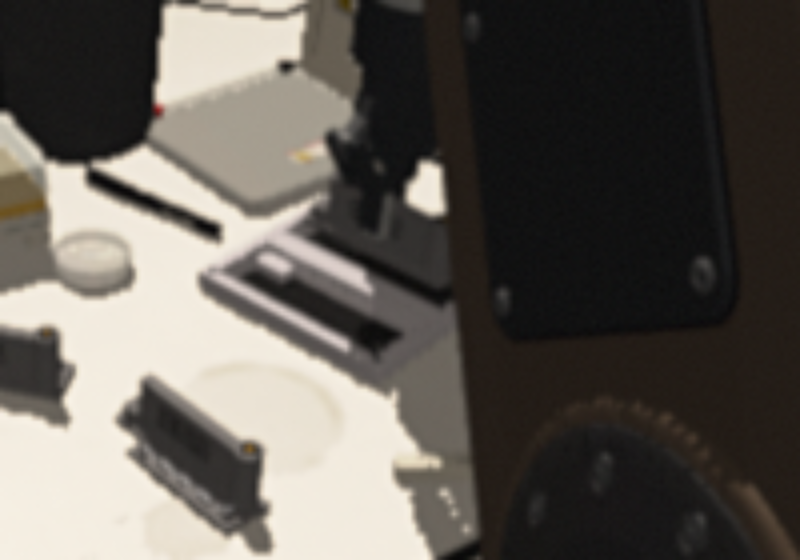

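The carrier hangs just over bay1 with its foot at the rim. I correct by about 1 mm and lower in small steps.

```bash
python3 -m handwheel '[[-1,0.5,5,0,0,0,0],[0,0,4,0,0,0,0],[0,0,3,0,0,0,0],[0,0,2,0,0,0,0],[0,0,0,0,0,0,0],[0,0,0,0,0,0,0]]'
python3 -c "
from h import *
go(.5849,-.1760,.0185,-76.9)"
python3 -m handwheel '[[0,0,2,0,0,0,0],[0,0,1,0,0,0,0],[0,0,0,0,0,0,0],[0,0,0,0,0,0,0]]'
python3 -c "
from h import *
go(.5849,-.1760,.0185,-76.9)"
```

```text
time: 9.55
position: [0.5847, -0.1761, 0.0202]
ee_rot: [180.0, 0.0, -76.9]
ft_force: [-0.6, 0.3, -0.2]
finger_gap: 0.106
t9.6 pos [ 0.5847 -0.1761  0.0202] rot [179.9966   0.0026 -76.8909] gap 0.106 F [-0.6048  0.2523 -0.2347] q6 57
AFTER turn: dx -0.0 dy -0.2 dz 1.7 mm, rz 0.0
time: 9.95
position: [0.5848, -0.1761, 0.018]
ee_rot: [-180.0, -0.0, -76.9]
ft_force: [-3.2, 0.9, 11.1]
finger_gap: 0.101
t9.9 pos [ 0.5848 -0.1761  0.018 ] rot [-179.9762   -0.017   -76.8872] gap 0.101 F [-3.1694  0.857  11.141 ] q6 57
AFTER turn: dx -0.1 dy -0.1 dz -0.5 mm, rz 0.0
```

```bash
python3 -m handwheel '[[0,0,-0.5,0,0,0,35],[0,0,0,0,0,0,35],[0,0,0,0,0,0,35],[0,0,0,0,0,0,35],[0,0,-5,0,0,0,35],[0,0,-15,0,0,0,35],[0,0,-30,0,0,0,35],[0,0,-30,0,0,-7,50],[0,0,-30,0,0,-7,50],[0,0,0,0,0,-7,50],[0,0,0,0,0,-6.9,50],[0,0,0,0,0,0,50],[0,0,0,0,0,0,50]]'
python3 -c "
from h import *
go(.6274,.1170,.015,-49)"
```

```text
time: 11.25
position: [0.5847, -0.1761, 0.1285]
ee_rot: [-180.0, -0.0, -49.2]
ft_force: [0.1, -0.5, 0.3]
finger_gap: 0.498
t11.2 pos [ 0.5847 -0.1761  0.1285] rot [-179.9845   -0.0284  -49.1982] gap 0.498 F [ 0.1389 -0.5449  0.2874] q6 30
AFTER turn: dx -193.2 dy -224.5 dz 113.5 mm, rz -0.2
```

```bash
python3 -m handwheel '[[-17,-20,0,0,0,0,50],[-22,-25,0,0,0,0,50],[-22,-25,0,0,0,0,50],[-22,-26,0,0,0,0,50],[-22,-26,0,0,0,0,50],[-22,-26,0,0,0,0,50],[-22,-26,0,0,0,0,50],[-22,-26,0,0,0,0,50],[-22,-24.5,0,0,0,-0.2,50],[0,0,0,0,0,0,50],[0,0,30,0,0,0,50],[0,0,20,0,0,0,50],[0,0,0,0,0,0,50],[0,0,0,0,0,0,50]]'
python3 - <<'E'
from h import *
go(.6274,.1170,.015,-49)
for n in("top","side"):
    im=r.get_image(n)
    cv2.imwrite(f"pics/{n}5.png",cv2.resize(im[100:250,250:450] if n=="side" else im[130:280,300:500],None,fx=4,fy=4)[:,:,::-1])
E
```

```text
time: 12.65
position: [0.6273, 0.1165, 0.078]
ee_rot: [180.0, 0.0, -48.9]
ft_force: [0.2, 0.9, -0.6]
finger_gap: 0.504
t12.7 pos [0.6273 0.1165 0.078 ] rot [179.9621   0.0209 -48.8918] gap 0.504 F [ 0.1977  0.8581 -0.565 ] q6 57
AFTER turn: dx -0.3 dy -0.4 dz 63.0 mm, rz 0.1
```

View pics/side5.png

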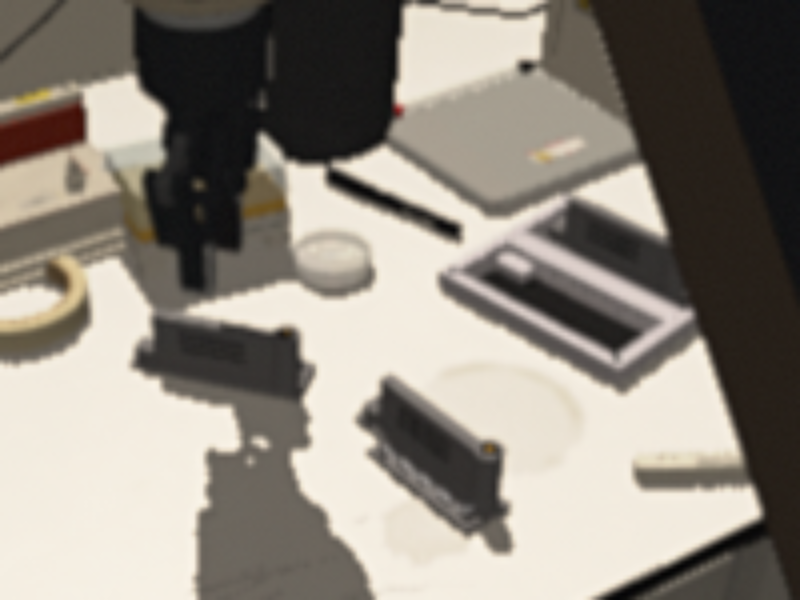

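View pics/top5.png

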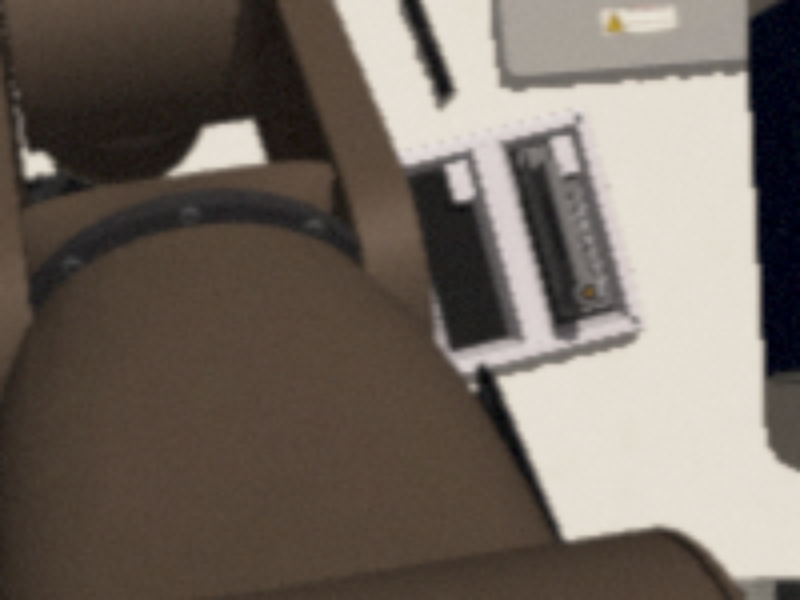

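Top view: carrier B sits flat in bay1, with its turret dot at about (447,202). Side view: the fingers are over A's rib. I go down on A.

```bash
python3 -m handwheel '[[0,0,25,0,0,0,50],[0,0,22,0,0,0,50],[0,0,14,0,0,0,50],[0,0,2,0,0,0,50],[0,0,0,0,0,0,50],[0,0,0,0,0,0,50]]'
python3 -c "
from h import *
go(.6274,.1170,.015,-49)"
python3 -m handwheel '[[0,0,0,0,0,0,0],[0,0,0,0,0,0,0],[0,0,0,0,0,0,0],[0,0,0,0,0,0,0],[0,0,0,0,0,0,0],[0,0,0,0,0,0,0]]'
python3 -c "
from h import *
go(.6274,.1170,.015,-49)"
python3 -m handwheel '[[0,0,-10,0,0,0,0],[0,0,-20,0,0,0,0],[0,0,-30,0,0,0,0],[0,0,-30,0,0,0,0],[0,0,-20,0,0,0,0],[0,0,0,0,0,0,0],[0,0,0,0,0,0,0],[0,0,0,0,0,0,0]]'
python3 - <<'E'
from h import *
go(.5684,-.1057,.120,-76.9)
s=r.get_state()
a=np.radians(s["ee_rot"][2]+90)
p=s["position"]
for L in(.044,.048,.052): print(L,proj("side",(p[0]-L*np.cos(a),p[1]-L*np.sin(a),p[2]+.03)))
for n in("top","side"):
    im=r.get_image(n);print(n,[np.round(d,1) for d in dots(im) if 290<d[0]<480 and d[1]>130])
    cv2.imwrite(f"pics/{n}6.png",cv2.resize(im[100:250,250:450] if n=="side" else im[130:280,300:500],None,fx=4,fy=4)[:,:,::-1])
E
```

```text
time: 13.35
position: [0.6282, 0.117, 0.0159]
ee_rot: [-179.9, -0.0, -48.8]
ft_force: [-0.2, 0.1, -0.4]
finger_gap: 0.5
t13.3 pos [0.6282 0.117  0.0159] rot [-179.931    -0.0455  -48.7922] gap 0.500 F [-0.1531  0.1279 -0.407 ] q6 57
AFTER turn: dx -0.5 dy 0.6 dz 0.9 mm, rz 0.2
time: 13.95
position: [0.6279, 0.117, 0.0156]
ee_rot: [-179.9, -0.0, -48.8]
ft_force: [-0.9, 0.1, 7.3]
finger_gap: 0.105
t13.9 pos [0.6279 0.117  0.0156] rot [-179.9473   -0.0345  -48.7868] gap 0.105 F [-0.8787  0.0817  7.269 ] q6 57
AFTER turn: dx -0.3 dy 0.4 dz 0.6 mm, rz 0.2
time: 14.75
position: [0.6267, 0.1168, 0.124]
ee_rot: [179.9, 0.0, -48.8]
ft_force: [-0.3, 0.5, -1.0]
finger_gap: 0.106
t14.8 pos [0.6267 0.1168 0.124 ] rot [179.9317   0.0447 -48.7866] gap 0.106 F [-0.2542  0.4834 -1.0375] q6 57
AFTER turn: dx 203.5 dy 107.2 dz 4.0 mm, rz 28.1
0.044 [319.9558 144.0223]
0.048 [321.6223 144.3   ]
0.052 [323.2928 144.5783]
top [array([453.2, 135.7,   9. ]), array([342.3, 179.3,   5. ]), array([446.8, 202.7,   3. ])]
side [array([385.3, 138.6,   2. ]), array([371.9, 211.6,   5. ])]
```

View pics/side6.png

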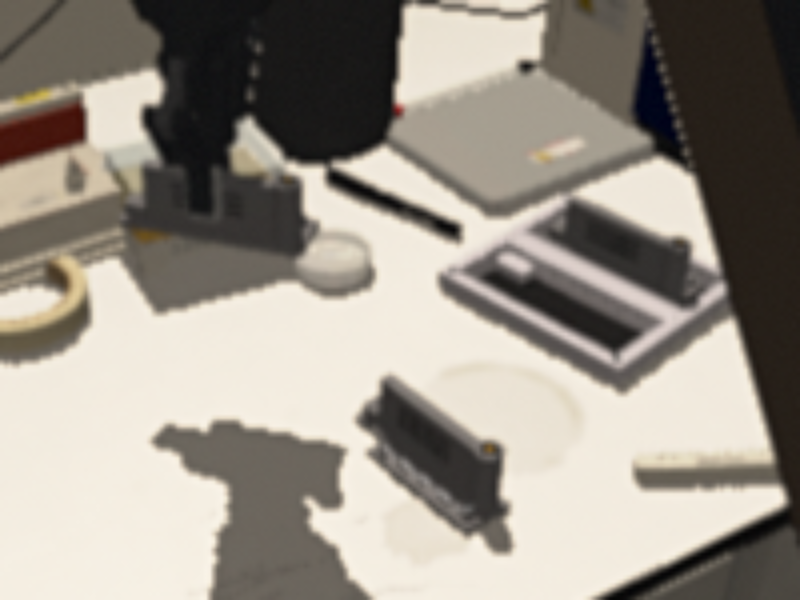

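The carrier is held level. Its turret dot is at side (322,144), against a prediction of (321.6,144.3), and in the top view at (342,179). Now to bay0.

```bash
python3 - <<'E'
from h import *
a=np.radians(41.2)
print("held",ray("top",(342.3,179.3),.154),"exp",.6267-.048*np.cos(a),.1168-.048*np.sin(a))
q=ray("top",(446.8,202.7),.048)[:2];b=np.radians(13.1)
R=np.array([[np.cos(b),-np.sin(b)],[np.sin(b),np.cos(b)]])
print("B origin from dot",q-R@[-.046,.007],"bay1 .5845 -.1833; rel tray frame mm",R.T@(q-R@[-.046,.007]-[.5845,-.1833])*1e3)
E
python3 -m handwheel '[[0,0,-5,0,0,7,0],[0,0,-5,0,0,7,0],[0,0,-5,0,0,7,0],[0,0,-5,0,0,7.1,0],[30,16,0,0,0,0,0],[35,18,0,0,0,0,0],[35,18,0,0,0,0,0],[35,18,0,0,0,0,0],[35,18,0,0,0,0,0],[25,14,0,0,0,0,0],[8.5,5,0,0,0,0,0],[0,0,0,0,0,0,0],[0,0,0,0,0,0,0],[0,0,0,0,0,0,0]]'
python3 -c "
from h import *
go(.5684,-.1057,.035,-76.9)"
```

```text
held [0.5901 0.0836 0.154 ] exp 0.5905840843730052 0.08518290591430333
B origin from dot [ 0.5854 -0.1845] bay1 .5845 -.1833; rel tray frame mm [ 0.6472 -1.3572]
time: 16.25
position: [0.5696, -0.1044, 0.1446]
ee_rot: [180.0, 0.0, -76.8]
ft_force: [-0.6, -0.1, -1.7]
finger_gap: 0.106
t16.2 pos [ 0.5696 -0.1044  0.1446] rot [179.9907   0.016  -76.8244] gap 0.106 F [-0.6023 -0.0645 -1.7409] q6 63
AFTER turn: dx 1.0 dy 1.5 dz 109.6 mm, rz 0.1
```

```bash
python3 -m handwheel '[[1,1.3,20,0,0,0,0],[0,0,25,0,0,0,0],[0,0,25,0,0,0,0],[0,0,20,0,0,0,0],[0,0,12,0,0,0,0],[0,0,7,0,0,0,0],[0,0,0,0,0,0,0],[0,0,0,0,0,0,0],[0,0,0,0,0,0,0]]'
python3 - <<'E'
from h import *
go(.5684,-.1057,.0185,-76.9)
im=r.get_image("side")
cv2.imwrite("pics/side7.png",cv2.resize(im[100:240,310:510],None,fx=4,fy=4)[:,:,::-1])
E
```

```text
time: 17.15
position: [0.569, -0.1069, 0.0367]
ee_rot: [-179.9, -0.0, -76.9]
ft_force: [-0.6, 0.5, -0.8]
finger_gap: 0.102
t17.1 pos [ 0.569  -0.1069  0.0367] rot [-179.9281   -0.0358  -76.884 ] gap 0.102 F [-0.5686  0.456  -0.8245] q6 63
AFTER turn: dx -1.3 dy 0.3 dz 18.2 mm, rz 0.0
```

View pics/side7.png

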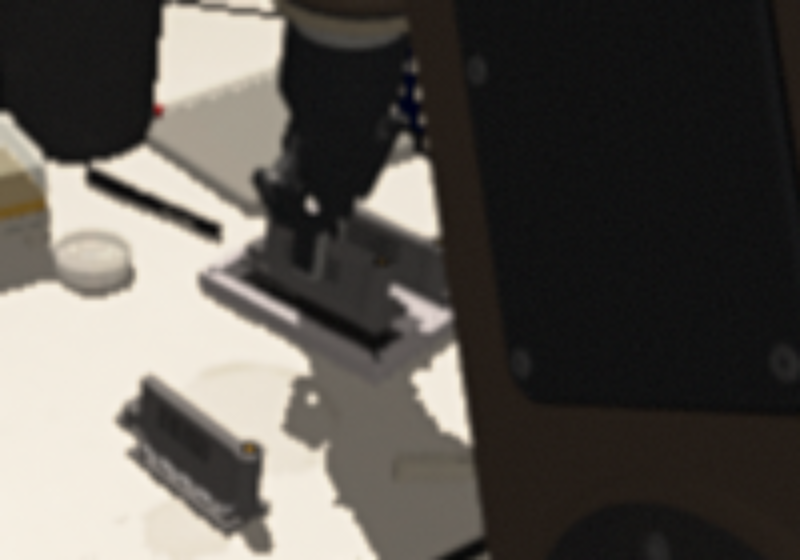

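The carrier hangs over bay0, lined up with the tray (turret dot about (405,165) in the full frame). I lower it.

```bash
python3 -m handwheel '[[-1,0.3,5,0,0,0,0],[0,0,5,0,0,0,0],[0,0,4,0,0,0,0],[0,0,2,0,0,0,0],[0,0,0,0,0,0,0],[0,0,0,0,0,0,0]]'
python3 -c "
from h import *
go(.5684,-.1057,.0185,-76.9)"
python3 -m handwheel '[[0,0,1.5,0,0,0,0],[0,0,0.7,0,0,0,0],[0,0,0,0,0,0,0],[0,0,0,0,0,0,0]]'
python3 -c "
from h import *
go(.5684,-.1057,.0185,-76.9)"
```

```text
time: 17.8
position: [0.5678, -0.1059, 0.0197]
ee_rot: [180.0, 0.0, -76.9]
ft_force: [0.1, -0.2, -1.1]
finger_gap: 0.104
t17.8 pos [ 0.5678 -0.1059  0.0197] rot [179.9911   0.0041 -76.8912] gap 0.104 F [ 0.1421 -0.2372 -1.0993] q6 63
AFTER turn: dx -0.1 dy -0.7 dz 1.2 mm, rz 0.0
time: 18.2
position: [0.568, -0.106, 0.0186]
ee_rot: [-180.0, -0.0, -76.9]
ft_force: [-4.8, 0.5, 17.0]
finger_gap: 0.1
t18.2 pos [ 0.568  -0.106   0.0186] rot [-179.9611   -0.0204  -76.8852] gap 0.100 F [-4.8332  0.4658 16.995 ] q6 63
AFTER turn: dx -0.2 dy -0.4 dz 0.1 mm, rz 0.0
```

```bash
python3 -m handwheel '[[0,0,-0.7,0,0,0,35],[0,0,0,0,0,0,35],[0,0,0,0,0,0,35],[0,0,0,0,0,0,35],[0,0,-5,0,0,0,35],[0,0,-15,0,0,0,35],[0,0,-30,0,0,0,35],[0,0,-30,0,0,0,50],[0,0,-25,0,0,6.1,50],[0,0,0,0,0,0,50],[0,0,0,0,0,0,50]]'
python3 -c "
from h import *
go(.4876,.0495,.015,-83)"
```

```text
time: 19.3
position: [0.5682, -0.106, 0.1247]
ee_rot: [-179.9, -0.0, -82.9]
ft_force: [0.3, -1.2, -0.8]
finger_gap: 0.504
t19.3 pos [ 0.5682 -0.106   0.1247] rot [-179.8932   -0.0405  -82.9281] gap 0.504 F [ 0.3414 -1.1602 -0.81  ] q6 69
AFTER turn: dx -164.2 dy 61.1 dz 109.7 mm, rz 0.1
```

```bash
python3 -m handwheel '[[-24,9,0,0,0,0,50],[-30,11,0,0,0,0,50],[-30,11,0,0,0,0,50],[-30,11,0,0,0,0,50],[-30,11,0,0,0,0,50],[-20.2,8.1,0,0,0,0,50],[0,0,0,0,0,0,50],[0,0,30,0,0,0,50],[0,0,15,0,0,0,50],[0,0,0,0,0,0,50],[0,0,0,0,0,0,50],[0,0,0,0,0,0,50]]'
python3 - <<'E'
from h import *
go(.4876,.0495,.015,-83)
for n in("top","side"):
    im=r.get_image(n);print(n,[np.round(d,1) for d in dots(im) if 290<d[0]<480 and d[1]>130])
    cv2.imwrite(f"pics/{n}8.png",cv2.resize(im[100:250,270:470] if n=="side" else im[130:280,300:500],None,fx=4,fy=4)[:,:,::-1])
E
```

```text
time: 20.5
position: [0.4876, 0.0493, 0.0789]
ee_rot: [-180.0, -0.0, -83.0]
ft_force: [-0.3, 0.3, 0.2]
finger_gap: 0.499
t20.5 pos [0.4876 0.0493 0.0789] rot [-179.9655   -0.0033  -82.9907] gap 0.499 F [-0.3443  0.3386  0.1652] q6 85
AFTER turn: dx -0.2 dy -0.0 dz 63.9 mm, rz 0.0
top [array([453.2, 135.8,   9. ]), array([446.8, 202.6,   4. ])]
side [array([385.3, 138.6,   2. ]), array([404., 171.,   1.]), array([372., 212.,   1.])]
```

View pics/side8.png

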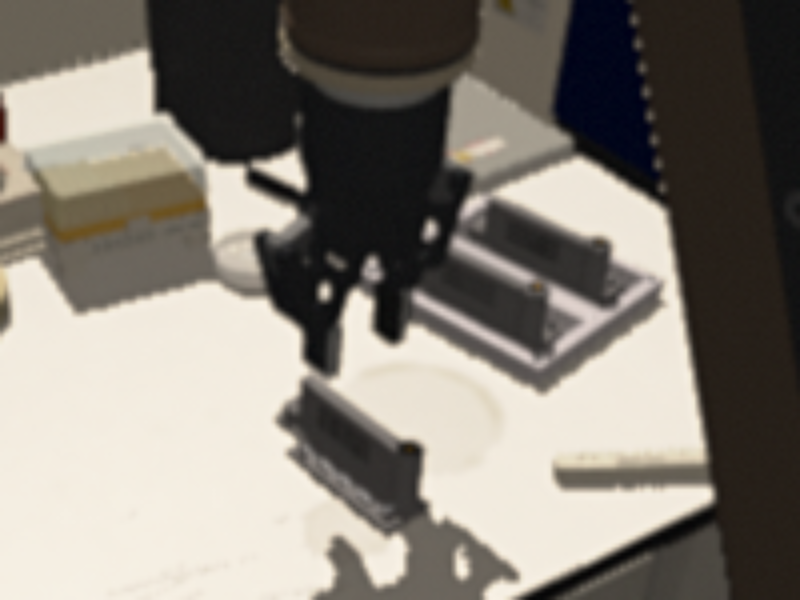

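View pics/top8.png

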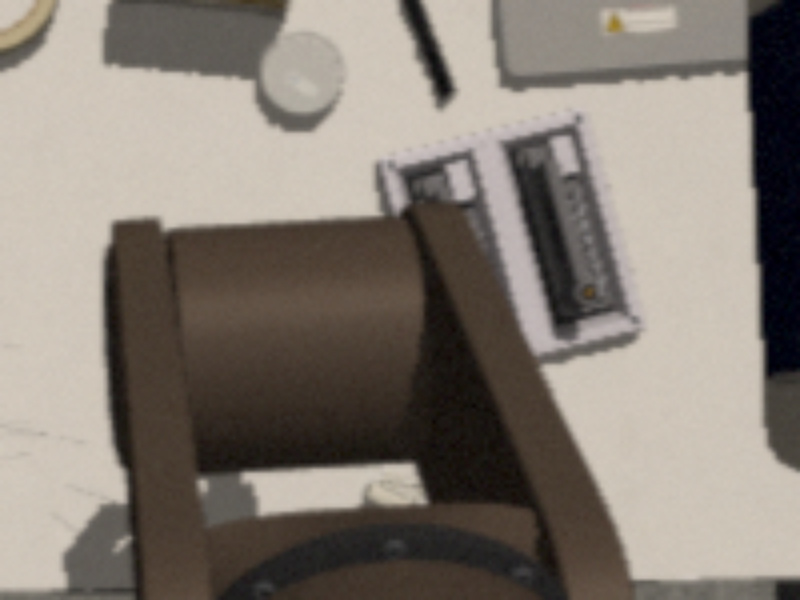

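Both left carriers look seated (dots at side (404,171) and (420,160)). The fingers straddle C's rib. I grip it and lift.

```bash
python3 -m handwheel '[[0,0,25,0,0,0,50],[0,0,22,0,0,0,50],[0,0,14,0,0,0,50],[0,0,2.5,0,0,0,50],[0,0,0,0,0,0,50],[0,0,0,0,0,0,50]]'
python3 -m handwheel '[[0,0,0,0,0,0,0],[0,0,0,0,0,0,0],[0,0,0,0,0,0,0],[0,0,0,0,0,0,0],[0,0,0,0,0,0,0],[0,0,0,0,0,0,0]]'
python3 -c "
from h import *
go(.4876,.0495,.015,-83)"
python3 -m handwheel '[[0,0,-10,0,0,0,0],[0,0,-20,0,0,0,0],[0,0,-30,0,0,0,0],[0,0,-30,0,0,0,0],[0,0,-20,0,0,0,0],[0,0,0,0,0,0,0],[0,0,0,0,0,0,0],[0,0,0,0,0,0,0]]'
python3 - <<'E'
from h import *
go(.5028,.3662,.120,81.65)
s=r.get_state()
a=np.radians(s["ee_rot"][2]-90)
p=s["position"]
for L in(.044,.048,.052): print(L,proj("side",(p[0]+L*np.cos(a),p[1]+L*np.sin(a),p[2]+.03)))
for n in("top","side"):
    im=r.get_image(n);print(n,[np.round(d,1) for d in dots(im) if 290<d[0]<480 and d[1]>130])
    cv2.imwrite(f"pics/{n}9.png",cv2.resize(im[100:250,270:470] if n=="side" else im[130:280,300:500],None,fx=4,fy=4)[:,:,::-1])
E
```

```text
time: 21.2
position: [0.4877, 0.0496, 0.0156]
ee_rot: [-179.9, -0.0, -83.0]
ft_force: [-0.1, -0.3, 0.4]
finger_gap: 0.502
time: 21.8
position: [0.4875, 0.0496, 0.0155]
ee_rot: [-179.9, -0.0, -83.0]
ft_force: [-1.0, 0.5, 11.3]
finger_gap: 0.105
t21.8 pos [0.4875 0.0496 0.0155] rot [-179.9397   -0.0065  -82.9809] gap 0.105 F [-1.027   0.5382 11.3013] q6 85
AFTER turn: dx 0.1 dy -0.1 dz 0.5 mm, rz 0.0
time: 22.6
position: [0.4865, 0.0495, 0.1242]
ee_rot: [179.9, 0.0, -83.0]
ft_force: [-0.1, -0.3, -0.5]
finger_gap: 0.107
t22.6 pos [0.4865 0.0495 0.1242] rot [179.9357   0.0041 -82.9861] gap 0.107 F [-0.1057 -0.3446 -0.5392] q6 85
AFTER turn: dx 315.7 dy -29.9 dz 4.2 mm, rz -164.6
0.044 [375.5403 170.8723]
0.048 [376.914  171.7591]
0.052 [378.2969 172.6518]
top [array([453.2, 135.8,   9. ]), array([446.8, 202.7,   3. ])]
side [array([385.9, 138.6,   2. ]), array([376.6, 172. ,   4. ]), array([404., 171.,   1.])]
```

View pics/side9.png

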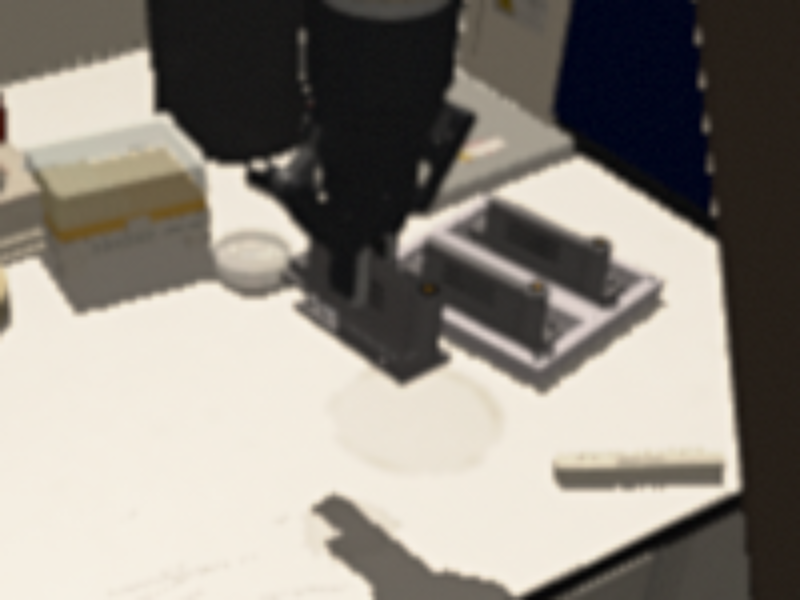

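The held turret dot at (376.6,172.0) matches the prediction (376.9,171.8). I turn it 164.6° and carry it to the right tray's bay1.

```bash
python3 -m handwheel '[[0,0,-5,0,0,-8,0],[0,0,-5,0,0,-8,0],[0,0,-5,0,0,-8,0],[0,0,-5,0,0,-8,0],[0,0,0,0,0,-8,0],[0,0,0,0,0,-8,0],[0,0,0,0,0,-8,0],[0,0,0,0,0,-8,0],[0,0,0,0,0,-8,0],[0,0,0,0,0,-8,0],[0,0,0,0,0,-8,0],[0,0,0,0,0,-8,0],[0,0,0,0,0,-8,0],[0,0,0,0,0,-8,0],[0,0,0,0,0,-8,0],[0,0,0,0,0,-8,0],[0,0,0,0,0,-8,0],[0,0,0,0,0,-8,0],[0,0,0,0,0,-8,0],[0,0,0,0,0,-8,0]]'
python3 -m handwheel '[[0,0,0,0,0,-4.6,0],[25,-2.5,0,0,0,0,0],[35,-3.3,0,0,0,0,0],[35,-3.3,0,0,0,0,0],[35,-3.3,0,0,0,0,0],[35,-3.3,0,0,0,0,0],[35,-3.3,0,0,0,0,0],[35,-3.3,0,0,0,0,0],[35,-3.3,0,0,0,0,0],[30,-3.3,0,0,0,0,0],[15.5,-1,0,0,0,0,0],[0,0,0,0,0,0,0],[0,0,0,0,0,0,0],[0,0,0,0,0,0,0],[0,0,0,0,0,0,0]]'
python3 - <<'E'
from h import *
go(.5028,.3662,.035,81.65)
s=r.get_state();p=s["position"];a=np.radians(s["ee_rot"][2]-90)
for n in("top","side"):
    q=p+np.array([.048*np.cos(a),.048*np.sin(a),.03]);print(proj(n,q))
    im=r.get_image(n);print(n,[np.round(d,1) for d in dots(im)])
    cv2.imwrite(f"pics/{n}10.png",cv2.resize(im[140:330,80:340] if n=="side" else im[150:290,160:330],None,fx=3,fy=3)[:,:,::-1])
E
```

```text
time: 24.7
position: [0.4866, 0.0496, 0.1439]
ee_rot: [-179.9, 0.0, 77.3]
ft_force: [0.4, 0.1, -0.2]
finger_gap: 0.106
time: 26.2
position: [0.5036, 0.3649, 0.1448]
ee_rot: [-180.0, 0.0, 81.6]
ft_force: [-0.1, 0.3, -0.5]
finger_gap: 0.103
t26.2 pos [0.5036 0.3649 0.1448] rot [-179.9833    0.0232   81.5515] gap 0.103 F [-0.1361  0.2669 -0.5284] q6 -48
AFTER turn: dx 1.1 dy -1.0 dz 109.8 mm, rz -0.1
[223.4116 197.0691]
top [array([180.2,  50.7,  31. ]), array([330.1,  53.8,  35. ]), array([304.2,  61.8,   1. ]), array([334.3,  60.7,   1. ]), array([341.2,  61.9,   1. ]), array([297.3,  63. ,  14. ]), array([317.5,  63.2,   4. ]), array([325. ,  62.8,   9. ]), array([75.4, 73.3, 18. ]), array([74., 76.,  2.]), array([77. , 74.5,  1. ]), array([58.6, 84.1, 28. ]), array([61., 85.,  2.]), array([430.5,  94.7,  10. ]), array([313.9,  99.1,   1. ]), array([496., 100.,   4.]), array([496., 100.,   2.]), array([286.2, 113.1,   1. ]), array([131.3, 120.1,   4. ]), array([103.8, 124.7,  36. ]), array([127.9, 123.1,   1. ]), array([333., 127.,   2.]), array([124.8, 128.6,   3. ]), array([341., 128.,   1.]), array([341., 128.,   4.]), array([365., 130.,   5.]), array([453.2, 135.8,   9. ]), array([ 29.3, 141.6,  15. ]), array([160.7, 150.6,  24. ]), array([446.8, 202.7,   3. ]), array([419.6, 210. ,   3. ]), array([ 71.5, 213. ,  10. ])]
[207.4258 182.6896]
side [array([395.9, 100. ,  11. ]), array([258.1, 123.9,  19. ]), array([349.2, 126.7,   6. ]), array([385.3, 138.5,   1. ]), array([117.9, 160.3,  19. ]), array([266.5, 167.7,  13. ]), array([239.1, 175.6,  12. ]), array([404., 171.,   1.]), array([206.9, 182.1,   8. ]), array([ 76.7, 219.8,   1. ]), array([112. , 224.7,   1. ]), array([182.3, 241.6,   5. ]), array([ 38.4, 270.3,   2. ]), array([ 32.2, 271.8,   6. ])]
```

View pics/side10.png

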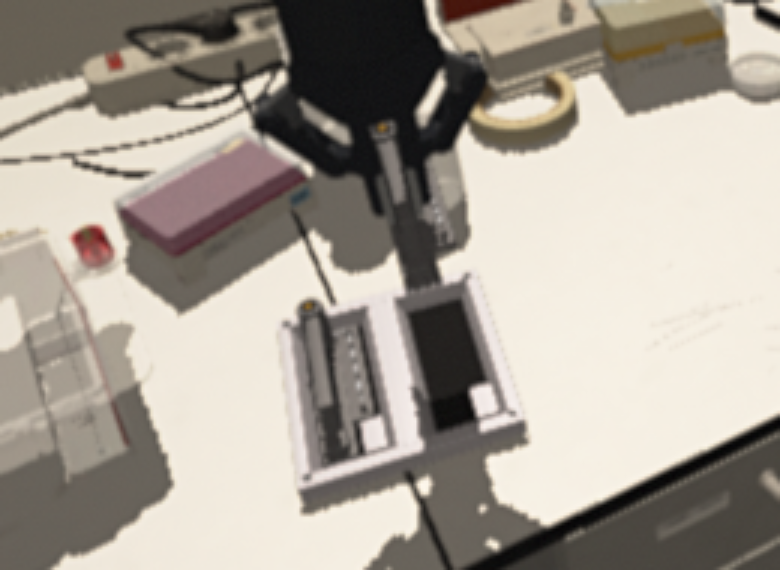

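The dot at (206.9,182.1) matches the prediction (207.4,182.7). The carrier is turret-up over the tray with the beaker clear behind, so I descend.

```bash
python3 -m handwheel '[[1,-0.8,20,0,0,0,0],[0,0,25,0,0,0,0],[0,0,25,0,0,0,0],[0,0,20,0,0,0,0],[0,0,12,0,0,0,0],[0,0,7,0,0,0,0],[0,0,0,0,0,0,0],[0,0,0,0,0,0,0],[0,0,0,0,0,0,0]]'
python3 - <<'E'
from h import *
go(.5028,.3662,.0185,81.65)
im=r.get_image("side")
cv2.imwrite("pics/side11.png",cv2.resize(im[190:320,150:290],None,fx=4,fy=4)[:,:,::-1])
E
```

```text
time: 27.2
position: [0.5035, 0.3675, 0.0367]
ee_rot: [179.9, -0.1, 81.6]
ft_force: [0.5, -0.0, -0.7]
finger_gap: 0.106
t27.2 pos [0.5035 0.3675 0.0367] rot [179.9374  -0.0556  81.6133] gap 0.106 F [ 0.5051 -0.0247 -0.6674] q6 -48
AFTER turn: dx -1.4 dy -0.5 dz 18.2 mm, rz -0.0
```

View pics/side11.png

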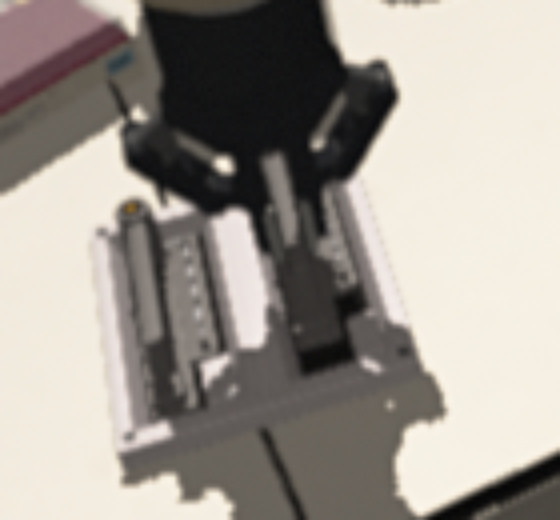

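The foot is at the rim, lined up over bay1 and its key. I lower it.

```bash
python3 -m handwheel '[[-1.2,-0.5,5,0,0,0,0],[0,0,5,0,0,0,0],[0,0,4,0,0,0,0],[0,0,2,0,0,0,0],[0,0,0,0,0,0,0],[0,0,0,0,0,0,0]]'
python3 -c "
from h import *
go(.5028,.3662,.0185,81.65)"
python3 -m handwheel '[[0,0,1.5,0,0,0,0],[0,0,0.7,0,0,0,0],[0,0,0,0,0,0,0],[0,0,0,0,0,0,0]]'
python3 -c "
from h import *
go(.5028,.3662,.0185,81.65)"
```

```text
time: 27.85
position: [0.5022, 0.3661, 0.0197]
ee_rot: [-180.0, 0.0, 81.6]
ft_force: [0.3, 0.6, -0.3]
finger_gap: 0.107
t27.9 pos [0.5022 0.3661 0.0197] rot [-179.9927    0.0064   81.6122] gap 0.107 F [ 0.2985  0.5848 -0.3423] q6 -48
AFTER turn: dx 0.2 dy 0.5 dz 1.2 mm, rz -0.0
time: 28.25
position: [0.5025, 0.3662, 0.0185]
ee_rot: [180.0, -0.0, 81.6]
ft_force: [-3.1, -2.9, 13.5]
finger_gap: 0.104
t28.2 pos [0.5025 0.3662 0.0185] rot [179.9661  -0.0314  81.609 ] gap 0.104 F [-3.1231 -2.8629 13.4573] q6 -48
AFTER turn: dx 0.0 dy 0.3 dz 0.0 mm, rz -0.0
```

```bash
python3 -m handwheel '[[0,0,-0.7,0,0,0,35],[0,0,0,0,0,0,35],[0,0,0,0,0,0,35],[0,0,0,0,0,0,35],[0,0,-5,0,0,0,35],[0,0,-15,0,0,0,35],[0,0,-30,0,0,0,35],[0,0,-40,0,0,0,50],[0,0,-40,0,0,0,50],[0,0,-40,0,0,0,50],[0,0,-30,0,0,0,50],[0,0,0,0,0,0,50]]'
python3 -m handwheel '[[15,-26,0,0,0,0,50],[20,-35,0,0,0,0,50],[20,-35,0,0,0,0,50],[20,-35,0,0,0,0,50],[20,-35,0,0,0,0,50],[20,-35,0,0,0,0,50],[20,-35,0,0,0,0,50],[20,-35,0,0,0,0,50],[20,-35,0,0,0,0,50],[20,-35,0,0,0,0,50],[0,0,0,0,0,0,50],[0,0,0,0,0,0,50]]'
python3 - <<'E'
from h import *
go(.171,.627,.23,81.6)
ims={n:r.get_image(n) for n in("top","side")}
def org(n,uv,yaw,off):
    q=ray(n,uv,.048)[:2];b=np.radians(yaw);R=np.array([[np.cos(b),-np.sin(b)],[np.sin(b),np.cos(b)]]);return q-R@off,R
G=[("L bay0",(.568,-.113),13.1,(-.046,.007)),("L bay1",(.5845,-.1833),13.1,(-.046,.007)),("R bay1",(.5038,.359),-8.35,(.046,.007)),("R bay0",(.5136,.4302),-8.35,(.046,.007))]
for n in ims:
    D=dots(ims[n])
    for nm,c,yw,off in G:
        for d in D:
            o,R=org(n,d[:2],yw,np.array(off)); e=R.T@(o-np.array(c))*1e3
            if np.hypot(*e)<15: print(n,nm,np.round(d,1),"offset mm",e)
t,s=ims["top"][:,:,::-1],ims["side"][:,:,::-1]
z=lambda a,f:cv2.resize(a,None,fx=f,fy=f,interpolation=cv2.INTER_CUBIC)
cv2.imwrite("pics/f1.png",np.hstack([z(t[180:262,185:265],5),z(t[150:232,385:465],5)]))
cv2.imwrite("pics/f2.png",z(s[140:310,160:460],2.6)); cv2.imwrite("pics/f3.png",t)
E
```

```text
time: 29.45
position: [0.5042, 0.3674, 0.2243]
ee_rot: [179.7, -0.3, 81.6]
ft_force: [0.6, 0.5, 0.3]
finger_gap: 0.498
time: 30.65
position: [0.1923, 0.6088, 0.2184]
ee_rot: [180.0, 0.0, 81.7]
ft_force: [0.5, -0.7, -0.4]
finger_gap: 0.497
t30.6 pos [0.1923 0.6088 0.2184] rot [179.9953   0.0227  81.7307] gap 0.497 F [ 0.4803 -0.6671 -0.4231] q6 -12
AFTER turn: dx 14.9 dy -23.8 dz -11.6 mm, rz 0.1
top L bay0 [419.7 210.    3. ] offset mm [-0.3825 -1.0983]
top L bay1 [446.9 202.6   4. ] offset mm [ 0.7867 -1.5957]
top R bay1 [234.5 202.    4. ] offset mm [ 0.3614 -1.1832]
top R bay0 [205.9 198.7   4. ] offset mm [0.025  1.3914]
side L bay0 [404. 171.   1.] offset mm [ 0.2076 -1.8276]
side R bay1 [218.9 231.1   5. ] offset mm [1.4507 0.1373]
side R bay0 [182.3 241.6   5. ] offset mm [0.0014 2.6931]
```

View pics/f1.png

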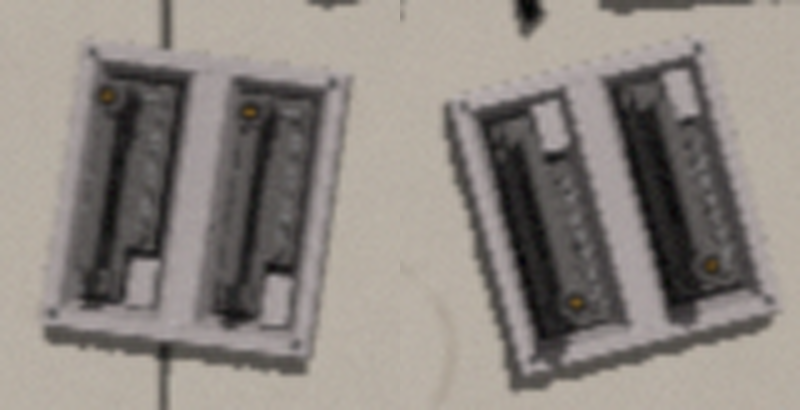

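View pics/f2.png

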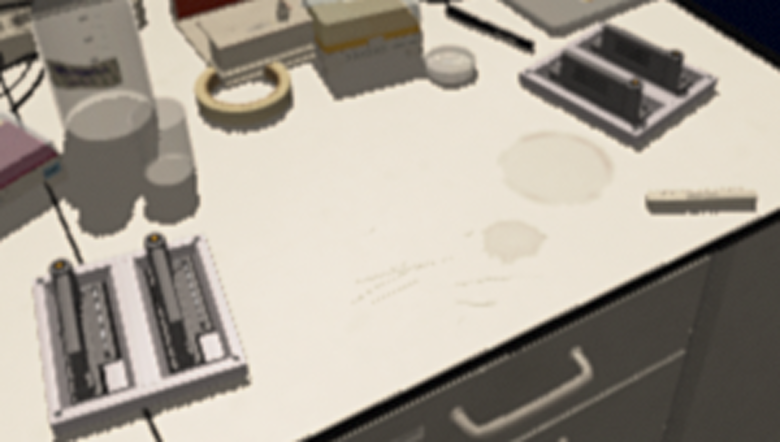

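View pics/f3.png

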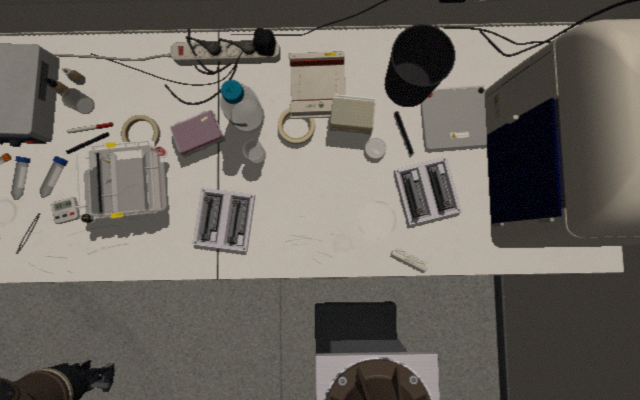

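All four carriers lie in their bays with their cut corners round the keys. The turret dots put them within about 2 mm of the bay centres, except the already stored one, which the side view puts at 2.7 mm and whose dot has not moved. The beaker, petri dish and comb are where they were, so I hand in.

```bash
python3 -c "
from cell import r
print(r.get_state()['joint_velocities']); print(r.hand_in())"
```

```text
[-0.72986353 -0.15178466  0.02390931  0.03538107 -0.08726185  0.06727353]
the job is handed in; nothing more can be done
None
```

I put the two left-hand carriers in the left tray (bays 0 and 1) and the right-hand carrier in the right tray's bay1, beside the one already there. I then let go, backed the arm off clear of everything and handed in at about 31 s. No verdict was reported.

- **Seating:** each carrier met the floor at the right height, with the gripper tip at about 18.5 mm and 11 to 17 N of contact. In the final pictures all four lie flat with their cut corners round the key blocks.
- **Position:** in the top view the turret dots put all four origins within 1.8 mm of their bay centres, against the 6 mm allowed. The side view agreed to within 2 mm for the two placed carriers it could show. It did not register the dot of the carrier in left bay1.
- **Disagreement:** the side view put the carrier that was already stored at 2.7 mm from centre and the top view at 1.4 mm. I put this down to calibration, because its dot did not move from start to finish.
- **Bystanders:** I compared the beaker, petri dish and comb by eye in the first and last pictures and saw no movement. I did not measure them.

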